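# Snap the clip box lid shut all round

### The job

The lid of the grey paper-clip box has come unclipped: press down the four blue rim sections round its edge, with the fingertips, until every one has clicked fully shut. Only press: the box stays standing where it is, never gripped or lifted, and the flat green tin, the tape roll and the rubber stamp beside it are left where they are.

Things in the scene. Friction and masses are not known exactly. Their poses are not given: they have to be found in the camera images.
- clip_box: Grey plastic paper-clip box, about 0.7 kg, loose. Walls 160 x 120 x 60 mm, long side along its own x; over the lid rim 170 x 130 mm, 66 mm high. Origin: centre of its underside, z up; yaw up to 0.5 rad either way. On it sits the lid: a fixed white centre panel, 122 x 82 mm, and round it four blue rim sections, one along each side, all sprung up at the start.
- lid_centre (a point): Centre of the white lid panel (top 63 mm above the box's origin, sunk 3 mm below the shut rim; a paper label lies on it).
- rim_front (a joint): Snap hinge of the blue rim section on the box's side towards the robot (its own -x): a strip 130 mm long, 26 wide, 6 thick, hinged along its inner edge. 0 rad: shut, top level at 66 mm. At the start 0.33 to 0.43 rad, outer edge 8 to 11 mm higher. Pressed near the outer edge it resists with up to 10 N; below about 0.1 rad it snaps shut and stays; released before that, it springs up again.
- press_front (a point): Place to press that section: middle of its length, on its top face, 8 mm in from its outer edge; it moves with the section. When the section is shut this point is at x, y = (-0.077, 0) m and z = 0.066 m in the box's frame.
- rim_back (a joint): Snap hinge of the blue rim section on the box's side towards its own +x: a strip 130 mm long, 26 wide, 6 thick, hinged along its inner edge. 0 rad: shut, top level at 66 mm. At the start 0.33 to 0.43 rad, outer edge 8 to 11 mm higher. Pressed near the outer edge it resists with up to 10 N; below about 0.1 rad it snaps shut and stays; released before that, it springs up again.
- press_back (a point): Place to press that section: middle of its length, on its top face, 8 mm in from its outer edge; it moves with the section. When the section is shut this point is at x, y = (+0.077, 0) m and z = 0.066 m in the box's frame.
- rim_left (a joint): Snap hinge of the blue rim section on the box's side towards its own +y: a strip 116 mm long, 26 wide, 6 thick, hinged along its inner edge. 0 rad: shut, top level at 66 mm. At the start 0.33 to 0.43 rad, outer edge 8 to 11 mm higher. Pressed near the outer edge it resists with up to 10 N; below about 0.1 rad it snaps shut and stays; released before that, it springs up again.
- press_left (a point): Place to press that section: middle of its length, on its top face, 8 mm in from its outer edge; it moves with the section. When the section is shut this point is at x, y = (0, +0.057) m and z = 0.066 m in the box's frame.
- rim_right (a joint): Snap hinge of the blue rim section on the box's side towards its own -y: a strip 116 mm long, 26 wide, 6 thick, hinged along its inner edge. 0 rad: shut, top level at 66 mm. At the start 0.33 to 0.43 rad, outer edge 8 to 11 mm higher. Pressed near the outer edge it resists with up to 10 N; below about 0.1 rad it snaps shut and stays; released before that, it springs up again.
- press_right (a point): Place to press that section: middle of its length, on its top face, 8 mm in from its outer edge; it moves with the section. When the section is shut this point is at x, y = (0, -0.057) m and z = 0.066 m in the box's frame.
- mint_tin: Flat grey-green mint tin, 48 x 64 x 16 mm, loose, near the box; a bystander. Origin: centre of its underside.
- tape: Roll of tan adhesive tape lying flat, 94 x 92 x 48 mm, loose, near the box; a bystander. Origin: centre of its underside.
- rubber_stamp: Wooden rubber stamp standing on its foot, 28 x 64 mm, 69 mm high, loose, near the box; a bystander. Origin: centre of its underside.
Mind the look-alikes: they are no part of the job. There is more than one size of the clip_box; the one meant has the size given above.

How it is judged (in metres and radians):
At the end, for the whole second after the job is handed in: All four rim sections are shut (each below 0.05 rad); the box stands level on the desk, at rest, within 30 mm of where it started; each of the three bystanders is within 20 mm of where it started (value of joint each of rim_front, rim_back, rim_left, rim_right below 0.05 rad and distance of clip_box from where it was at the start of the episode below 0.03 m and angle between clip_box's own z axis and vertical below 0.05 rad and height (world z) of clip_box below 0.006 m and linear speed of clip_box below 0.01 m/s and distance of each of mint_tin, tape, rubber_stamp from where it was at the start of the episode below 0.02 m); the robot touches nothing.
It fails at once if the box was lifted off the desk or tipped (height (world z) of clip_box above 0.01 m or angle between clip_box's own z axis and vertical above 0.15 rad).
It fails at once if the box was pushed more than 50 mm away (distance of clip_box from where it was at the start of the episode above 0.05 m).
It fails at once if a bystander was lifted, carried or pushed aside (more than 30 mm) (distance of any of mint_tin, tape, rubber_stamp from where it was at the start of the episode above 0.03 m).
It also fails if it takes over 54 s, if anything falls off the work surface, if the arm or the gripper's body presses on something with over 40 N, if the wrist force passes 120 N, or if a joint passes its speed limit or range.

### The arm

A 6-joint arm with a two-finger parallel gripper is mounted at the origin on a cart in front of the work surface, level with it; the furniture and walls round the work are solid. World frame = base frame: x ahead of the robot, y to its left, z up, the work surface at z = 0. Lengths are in m, angles in degrees, forces in N, time in s.
With the tool pointing down it reaches from about 0.25 to 0.85 m from the base axis. Payload 12.5 kg.
Tool frame: the origin (TCP) lies at the very end of the fingers, on their centre line; the grasp point (between the pads) lies 19 mm behind it; z points along the fingers, y is the line along which they close (so a half turn about z gives the same grasp; the last joint's range is limited). The gripper opens to 93 mm and grips with 3 to 60 N. Pads are 15 mm wide; open, the fingers measure 128 mm over their backs; the gripper's body (75 mm by 188 mm) begins 65 mm behind the grasp point.
Start: joints at [59.782, 20.094, 94.641, -0, 65.266, -4.847], TCP at [0.236, 0.497, 0.219] pointing down, gripper open.
Joint ranges: [-157.81, 157.81], [-45, 120.19], [0.68, 151.7], [-89.99, 269.99], [4.06, 180], [-164.3, 164.3]. Speed limits (degrees/s): [127.2, 127.2, 159.86, 180, 180, 180].

### API

Orientations are given as [roll, pitch, yaw] about the fixed x, y, z axes, in that order (R = Rz(yaw) Ry(pitch) Rx(roll)).
In Python, from plant import manip gives the robot as it stands.
- The arm moves only by the shell command python3 -m crank 'ROWS'. ROWS is JSON, a list of rows, each a list of 5 numbers: the finger opening in m, from 0 to 0.093, then the shift along the tool's x, y, z in m, then the turn about the tool's z in degrees. A call has 1 to 5 rows; each row shifts and turns the commanded pose from where the row before left it, along the tool's axes as they then stand; what a row does not reach is not made up. A row lasts 1/8 s, in which the tool goes at most 62.5 mm and 10.7 degrees, less where a joint would pass 70% of its speed; a pose out of reach is approached as far as the arm can. A call is refused whole if a number of a shift passes 0.0625 or a number of a turn 10.7, either way. A call with a gripper value outside its range is refused whole. The fingers move at their own pace and stop on an object; the grip force is fixed at half the most. Time passes only in rows, so rows that do not move let the fingers close. It gives the time, the measured TCP pose, the force, the opening and the grip force at its end, in the units of the state.
- manip.state(): the state, without advancing time (a new reading comes with each control period).
- manip.camera(name): name is "scene" or "top" or "wrist"; returns (picture, depth): 420x560x3 uint8, blue, green, red; 420x560 float32, m along the optical axis (not along the pixel's ray), 0 where there is no reading.
- manip.camera_info(name): a dict with "fx", "fy", "cx", "cy" (pixels), "D" ([k1, k2, p1, p2, k3] as OpenCV has them; the pictures are not rectified), "R" (3x3) and "t" (3): a world point X has camera coordinates R X + t; the wrist camera has in their place "hand_eye" (4x4, takes a point from camera to tool coordinates, whose origin is the TCP and whose axes are the flange's). Camera axes: x right, y down, z forward; pixel columns grow to the right and rows downward; lengths in m; the calibration is good to about 2 mm. A picture is of the moment at which its call begins: read the wrist's pose just before it. camera_info takes no time and is no camera call.
- manip.job_done(): hands the job in; it is judged then, once.
The state is a dict: "time": time; "qpos": joint angles; "dq": joint speeds; "joint_efforts": joint torques, N m; "tool_pos": TCP position; "tool_rot": TCP orientation; "contact_force": force on the tool from outside, world axes, zero at the start; "ft_torque": the same for the moment, N m; "width": finger opening in m; "finger_force": force on a finger pad.
Only numpy, scipy, OpenCV 4.12 (cv2) and the standard library are available. Lean on these libraries where they do the work, as an engineer would, in place of code of your own. Each camera call takes 0.05 s, during which the arm holds its last target. There are 200 camera calls.

## Working session

There is one attempt and no reset: what is moved stays moved. The work goes in short steps, Python scripts to look and compute and a shell command to move; the robot and the scene stay as the last step left them, time stands still between calls to the robot, and variables do not carry over. Pictures are saved under pics/ and viewed, at most 10 in all, crops included, and the job is handed in when it is done.

```bash
mkdir -p pics; cat > h.py <<'E'
import numpy as np,cv2
from plant import manip
def grab(n):
    s=manip.state(); im,d=manip.camera(n); return im,d,manip.camera_info(n),s
def world(px,d,ci):
    K=np.array([[ci['fx'],0,ci['cx']],[0,ci['fy'],ci['cy']],[0,0,1]])
    u=cv2.undistortPoints(np.array(px,float).reshape(-1,1,2),K,np.array(ci['D'],float)).reshape(-1,2)
    z=np.asarray(d,float).reshape(-1,1)
    c=np.hstack([u*z,z]); return (c-np.array(ci['t']))@np.array(ci['R'])
E
python3 - <<'E'
from h import *
for n in ('top','scene'):
    im,d,ci,s=grab(n); cv2.imwrite(f'pics/{n}0.png',im); np.savez(f'/tmp/{n}.npz',im=im,d=d)
print(s)
E
```

```text
{'time': 0.05, 'qpos': array([ 5.97828436e+01,  2.01227359e+01,  9.46744064e+01,  9.30539115e-04,
        6.52651435e+01, -4.84580378e+00]), 'dq': array([-0.05431234, -0.10471672,  0.01799159,  0.01216587,  0.04758989,
        0.00386963]), 'joint_efforts': array([ 7.26795806e-04, -4.98533285e+01, -2.86043751e+01,  7.00499048e-02,
        2.37026723e-02, -7.11861230e-05]), 'tool_pos': array([0.23546522, 0.49669352, 0.21813361]), 'tool_rot': array([-1.79938008e+02, -6.10327918e-03,  1.54628254e+02]), 'contact_force': array([ 0.13415246, -1.29203892,  0.1884532 ]), 'ft_torque': array([-0.01274313,  0.04603383,  0.02341373]), 'finger_force': 0.0, 'width': 0.09313383420958996}
```

View pics/top0.png

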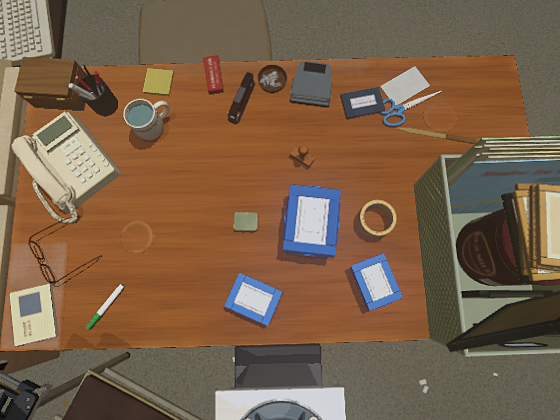

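View pics/scene0.png

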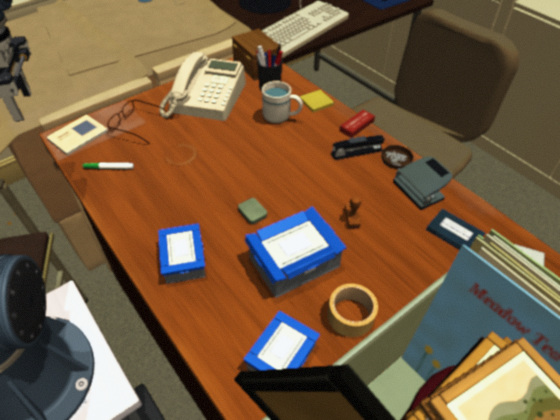

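The top view shows the big open box at about (312,221), with two smaller shut look-alikes at (253,299) and (376,282). The tin is at (245,221), the tape at (378,218) and the stamp at (302,157). The scene view agrees.

```bash
cat > box.py <<'E'
from h import *
def box(im,d,ci):
    hsv=cv2.cvtColor(im,cv2.COLOR_BGR2HSV)
    m=cv2.inRange(hsv,(100,130,60),(125,255,255))
    n,l,st,c=cv2.connectedComponentsWithStats(m)
    i=1+np.argmin(np.hypot(*(c[1:]-[312,221]).T)+1e3*(st[1:,4]<500))
    v,u=np.where((l==i)&(d>0)); P=world(np.c_[u,v],d[v,u],ci); P=P[P[:,2]>.045]
    r=cv2.minAreaRect(P[:,:2].astype(np.float32)); return r,P
if __name__=='__main__':
    ci=manip.camera_info('top'); z=np.load('/tmp/top.npz'); r,P=box(z['im'],z['d'],ci)
    print(r,cv2.boxPoints(r),np.percentile(P[:,2],[5,50,95]))
    (cx,cy),(w,h),a=r
    if w<h: a+=90
    a=(a+90)%180-90; t=np.radians(a); print('yaw',a)
    R=np.array([[np.cos(t),-np.sin(t)],[np.sin(t),np.cos(t)]])
    L=(P[:,:2]-[cx,cy])@R
    for n,p in dict(front=(-.077,0),back=(.077,0),left=(0,.057),right=(0,-.057)).items():
        k=np.abs(L-p).max(1)<.008
        print(n,R@p+[cx,cy],'z',np.median(P[k,2]) if k.any() else None)
    for n,px in dict(tin=(245,221),stamp=(302,157),tape=(378,202)).items(): print(n,world([px],[z['d'][px[1],px[0]]],ci))
    # panel
    hsv=cv2.cvtColor(z['im'],cv2.COLOR_BGR2HSV); w=cv2.inRange(hsv,(0,0,150),(180,60,255)); n,l,st,c=cv2.connectedComponentsWithStats(w)
    i=l[200,312]; v,u=np.where(l==i); Q=world(np.c_[u,v],z['d'][v,u],ci); print('label',cv2.minAreaRect(Q[:,:2].astype(np.float32)),np.median(Q[:,2]))
E
python3 box.py
```

```text
((0.5610172152519226, -0.09366878867149353), (0.13610680401325226, 0.17012253403663635), 82.55951690673828) [[ 0.4678595  -0.15013406]
 [ 0.6365496  -0.17216429]
 [ 0.6541749  -0.03720352]
 [ 0.48548484 -0.01517329]] [0.0664162  0.07145865 0.07623587]
yaw -7.440483093261719
front [ 0.48466556 -0.08369758] z 0.07278022581023072
back [ 0.63736887 -0.10364   ] z 0.0740938542562444
left [ 0.5683985  -0.03714873] z 0.0730311926478437
right [ 0.55363593 -0.15018884] z 0.0735637990936614
tin [[0.57033985 0.07603177 0.01560916]]
stamp [[ 0.74225951 -0.08173892  0.02059458]]
tape [[ 0.60466636 -0.27061758  0.04644309]]
label ((0.49520745873451233, -0.07643204182386398), (0.09299395978450775, 0.26025885343551636), 74.26560974121094) 0.0638579873484889
```

```bash
cat > go.py <<'E'
import sys
from h import *
from scipy.spatial.transform import Rotation as Ro
s=manip.state(); R=Ro.from_euler('xyz',s['tool_rot'],degrees=True).as_matrix()
c=np.array([.561,-.0937]); t=np.radians(-7.44)
B=np.array([[np.cos(t),-np.sin(t)],[np.sin(t),np.cos(t)]])
print('t',round(s['time'],2),'pos',s['tool_pos'].round(4),'rot',s['tool_rot'].round(2),'F',s['contact_force'].round(1),'w',round(s['width'],4))
for n,p in dict(front=(-.077,0),back=(.077,0),left=(0,.057),right=(0,-.057)).items():
    g=np.r_[B@p+c,.066]; print(n,'tool-frame mm to shut point',((g-s['tool_pos'])@R*1e3).round(1))
E
python3 -m crank '[[0,0,0,0,-9],[0,0,0,0,-9],[0,0,0,0,0]]'; python3 go.py
```

```text
time: 0.48
tool_pos: [0.2355, 0.4968, 0.2184]
tool_rot: [-180.0, -0.0, 172.6]
contact_force: [-0.0, 0.1, -0.5]
width: 0.0675
finger_force: 0.0
t 0.47 pos [0.2355 0.4968 0.2184] rot [-1.7997e+02 -1.0000e-02  1.7258e+02] F [-0.   0.1 -0.5] w 0.0675
front tool-frame mm to shut point [-322.1 -543.4  152.6]
back tool-frame mm to shut point [-476.1 -543.4  152.6]
left tool-frame mm to shut point [-399.1 -486.4  152.6]
right tool-frame mm to shut point [-399.1 -600.4  152.6]
```

```bash
python3 -m crank '[[0,-0.035,-0.042,0,0],[0,-0.035,-0.042,0,0],[0,-0.035,-0.042,0,0],[0,-0.035,-0.042,0,0],[0,-0.035,-0.042,0,0]]' >/dev/null; python3 -m crank '[[0,-0.035,-0.042,0,0],[0,-0.035,-0.042,0,0],[0,-0.035,-0.042,0.02,0],[0,-0.035,-0.042,0.03,0],[0,-0.035,-0.042,0.03,0]]' >/dev/null; python3 -m crank '[[0,-0.035,-0.042,0.02,0],[0,-0.014,-0.024,0,0],[0,0,0,0,0]]'; python3 go.py
python3 - <<'E'
from h import *
for n in ('wrist','top'):
    im,d,ci,s=grab(n); cv2.imwrite(f'pics/{n}1.png',im)
    if n=='wrist': np.savez('/tmp/w1.npz',im=im,d=d)
E
```

```text
time: 2.1
tool_pos: [0.5692, -0.0376, 0.1181]
tool_rot: [-180.0, -0.0, 172.3]
contact_force: [-1.0, 1.1, 0.4]
width: 0.0004
finger_force: 0.0
t 2.1 pos [ 0.5692 -0.0376  0.1181] rot [-1.800e+02 -3.000e-02  1.723e+02] F [-1.   1.1  0.4] w 0.0004
front tool-frame mm to shut point [ 77.6 -57.   52.2]
back tool-frame mm to shut point [-76.4 -56.4  52.1]
left tool-frame mm to shut point [ 0.8  0.3 52.1]
right tool-frame mm to shut point [   0.3 -113.7   52.1]
```

View pics/wrist1.png

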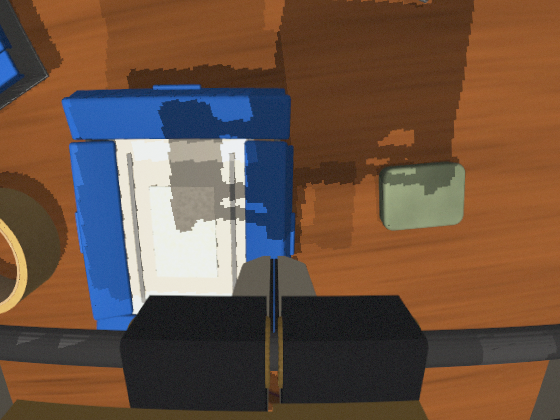

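The wrist view shows the fingertips at about (273,262), above the left rim section, which is sprung up like the others. The tin at (422,196) is clear.

```bash
python3 -m crank '[[0,0,0,0.03,0],[0,0,0,0.008,0],[0,0,0,0.005,0],[0,0,0,0.004,0]]'; python3 -m crank '[[0,0,0,0.003,0],[0,0,0,0.002,0],[0,0,0,0.001,0],[0,0,0,0,0]]'; python3 go.py
```

```text
time: 2.7
tool_pos: [0.5694, -0.0357, 0.0724]
tool_rot: [180.0, 0.1, 172.6]
contact_force: [-3.6, 7.7, 14.0]
width: 0.0004
finger_force: 6.8
time: 3.2
tool_pos: [0.5696, -0.036, 0.0662]
tool_rot: [180.0, 0.1, 172.6]
contact_force: [2.0, 4.7, 4.8]
width: 0.0004
finger_force: 2.4
t 3.2 pos [ 0.5696 -0.036   0.0662] rot [1.7999e+02 9.0000e-02 1.7263e+02] F [2.  4.7 4.8] w 0.0004
front tool-frame mm to shut point [ 78.1 -58.2   0.1]
back tool-frame mm to shut point [-75.9 -58.4   0.3]
left tool-frame mm to shut point [ 1.1 -1.3  0.2]
right tool-frame mm to shut point [   1.2 -115.3    0.2]
```

```bash
python3 -m crank '[[0,0,0,0.002,0],[0,0,0,0.002,0],[0,0,0,0,0]]'; python3 -m crank '[[0,0,0,-0.01,0],[0,0,0,-0.03,0],[0,0,0,-0.01,0],[0,0.038,-0.029,0,0],[0,0.038,-0.029,0,0]]' ; python3 -m crank '[[0,0,0,0,0],[0,0,0,0,0]]' >/dev/null; python3 go.py; python3 box.py >/dev/null; python3 - <<'E'
from h import *
im,d,ci,s=grab('wrist'); cv2.imwrite('pics/wrist2.png',im)
E
```

```text
time: 3.58
tool_pos: [0.5699, -0.036, 0.0655]
tool_rot: [180.0, 0.1, 172.6]
contact_force: [-12.8, 5.9, 45.0]
width: 0.0005
finger_force: 22.2
time: 4.2
tool_pos: [0.4847, -0.0844, 0.1109]
tool_rot: [-180.0, -0.0, 172.7]
contact_force: [0.8, -0.8, -0.4]
width: 0.0008
finger_force: 0.0
t 4.45 pos [ 0.4866 -0.0841  0.1115] rot [-1.800e+02  2.000e-02  1.726e+02] F [-0.1  0.2  1. ] w 0.0
front tool-frame mm to shut point [ 2.   0.1 45.5]
back tool-frame mm to shut point [-1.52e+02 -1.00e-01  4.55e+01]
left tool-frame mm to shut point [-75.   57.   45.5]
right tool-frame mm to shut point [-74.9 -57.   45.5]
```

View pics/wrist2.png

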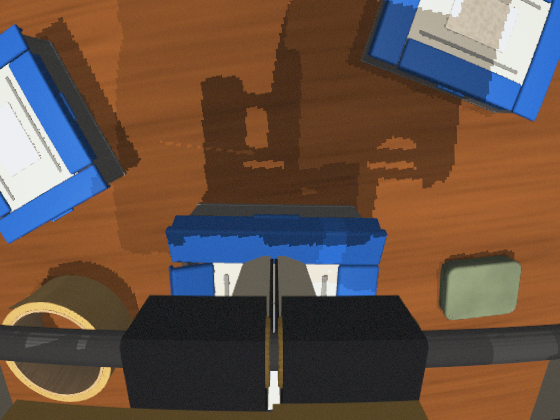

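The tips hang over the inner part of the front section, which spans about (170–385, 215–262). The left section, at (358,280), now lies flat. Pressing the front section next.

```bash
python3 -m crank '[[0,0.003,0,0.022,0],[0,0,0,0.008,0],[0,0,0,0.006,0],[0,0,0,0.004,0]]'; python3 -m crank '[[0,0,0,0.003,0],[0,0,0,0.002,0],[0,0,0,0.002,0],[0,0,0,0.001,0],[0,0,0,0,0]]'; python3 go.py
```

```text
time: 5.0
tool_pos: [0.4833, -0.0835, 0.0717]
tool_rot: [180.0, -0.0, 172.6]
contact_force: [-6.3, 2.1, 12.2]
width: 0.0004
finger_force: 6.0
time: 5.62
tool_pos: [0.4832, -0.0835, 0.0657]
tool_rot: [-180.0, -0.0, 172.6]
contact_force: [-14.7, 3.7, 35.0]
width: 0.0005
finger_force: 17.9
t 5.62 pos [ 0.4832 -0.0835  0.0657] rot [-180.     -0.    172.64] F [-14.7   3.7  35. ] w 0.0005
front tool-frame mm to shut point [-1.4 -0.  -0.3]
back tool-frame mm to shut point [-155.4   -0.2   -0.3]
left tool-frame mm to shut point [-78.5  56.9  -0.3]
right tool-frame mm to shut point [-78.4 -57.1  -0.3]
```

Shut. Next is the right section: up 50 mm, then across by (-78,-57).

```bash
python3 -m crank '[[0,0,0,-0.01,0],[0,0,0,-0.035,0],[0,-0.026,-0.019,0,0],[0,-0.026,-0.019,0,0],[0,-0.026,-0.019,0,0]]' >/dev/null; python3 -m crank '[[0,0,0,0,0],[0,0,0,0,0]]'; python3 go.py
```

```text
time: 6.5
tool_pos: [0.5527, -0.1497, 0.1084]
tool_rot: [180.0, -0.0, 172.6]
contact_force: [0.3, -0.4, -0.1]
width: 0.0005
finger_force: 0.0
t 6.5 pos [ 0.5527 -0.1497  0.1084] rot [ 1.7999e+02 -3.0000e-02  1.7263e+02] F [ 0.3 -0.4 -0.1] w 0.0005
front tool-frame mm to shut point [76.  56.7 42.5]
back tool-frame mm to shut point [-78.   56.5  42.4]
left tool-frame mm to shut point [ -1.1 113.6  42.5]
right tool-frame mm to shut point [-1.  -0.4 42.4]
```

```bash
python3 -m crank '[[0,0,-0.001,0.02,0],[0,0,0,0.008,0],[0,0,0,0.006,0],[0,0,0,0.004,0]]'; python3 -m crank '[[0,0,0,0.003,0],[0,0,0,0.002,0],[0,0,0,0.002,0],[0,0,0,0.001,0],[0,0,0,0,0]]'; python3 go.py
```

```text
time: 7.0
tool_pos: [0.5533, -0.1513, 0.0712]
tool_rot: [-180.0, 0.0, 172.7]
contact_force: [-3.1, -2.0, 8.2]
width: 0.0004
finger_force: 3.7
time: 7.62
tool_pos: [0.5537, -0.1516, 0.0657]
tool_rot: [-179.9, 0.1, 172.6]
contact_force: [-11.7, -0.6, 33.0]
width: 0.0004
finger_force: 16.8
t 7.62 pos [ 0.5537 -0.1516  0.0657] rot [-1.7994e+02  1.0000e-01  1.7265e+02] F [-11.7  -0.6  33. ] w 0.0004
front tool-frame mm to shut point [77.2 58.5 -0.5]
back tool-frame mm to shut point [-76.8  58.3  -0.2]
left tool-frame mm to shut point [ 1.000e-01  1.154e+02 -4.000e-01]
right tool-frame mm to shut point [ 0.3  1.4 -0.3]
```

```bash
python3 -m crank '[[0,0,0,-0.01,0],[0,0,0,-0.035,0],[0,-0.026,0.0195,0,0],[0,-0.026,0.0195,0,0],[0,-0.026,0.0195,0,0]]' >/dev/null; python3 -m crank '[[0,0,0,0,0],[0,0,0,0,0]]'; python3 go.py
```

```text
time: 8.5
tool_pos: [0.6373, -0.1032, 0.1074]
tool_rot: [180.0, -0.1, 172.6]
contact_force: [-0.4, -0.4, -0.0]
width: 0.0005
finger_force: 0.0
t 8.5 pos [ 0.6373 -0.1032  0.1074] rot [ 1.8000e+02 -5.0000e-02  1.7263e+02] F [-0.4 -0.4 -0. ] w 0.0005
front tool-frame mm to shut point [153.8  -0.2  41.5]
back tool-frame mm to shut point [-0.2 -0.4 41.4]
left tool-frame mm to shut point [76.8 56.7 41.4]
right tool-frame mm to shut point [ 76.9 -57.3  41.4]
```

```bash
python3 -m crank '[[0,0,0,0.019,0],[0,0,0,0.008,0],[0,0,0,0.006,0],[0,0,0,0.004,0]]'; python3 -m crank '[[0,0,0,0.003,0],[0,0,0,0.002,0],[0,0,0,0.002,0],[0,0,0,0.001,0],[0,0,0,0,0]]'; python3 go.py
```

```text
time: 9.0
tool_pos: [0.6385, -0.1034, 0.071]
tool_rot: [-180.0, 0.1, 172.6]
contact_force: [-0.5, -0.8, 8.3]
width: 0.0006
finger_force: 3.8
time: 9.62
tool_pos: [0.6392, -0.1035, 0.0658]
tool_rot: [-180.0, 0.2, 172.6]
contact_force: [-5.0, -0.0, 26.5]
width: 0.0008
finger_force: 13.3
t 9.62 pos [ 0.6392 -0.1035  0.0658] rot [-179.97    0.19  172.63] F [-5.  -0.  26.5] w 0.0008
front tool-frame mm to shut point [155.8  -0.2  -0.7]
back tool-frame mm to shut point [ 1.8 -0.4 -0.2]
left tool-frame mm to shut point [78.7 56.7 -0.5]
right tool-frame mm to shut point [ 78.9 -57.3  -0.4]
```

Up and away to the left, then check.

```bash
python3 -m crank '[[0,0,0,-0.01,0],[0,0,0,-0.05,0],[0,0,0,-0.06,0],[0,0.02,0.055,0,0],[0,0.02,0.055,0,0]]' >/dev/null; python3 -m crank '[[0,0.02,0.055,0,0],[0,0.02,0.055,0,0],[0,0.02,0.055,0,0],[0,0.02,0.055,0,0],[0,0.02,0.055,0,0]]'>/dev/null; python3 -m crank '[[0,0,0,0,0],[0,0,0,0,0]]'; python3 - <<'E'
from box import *
im,d,ci,s=grab('top'); z=np.load('/tmp/top.npz')
hsv=cv2.cvtColor(im,cv2.COLOR_BGR2HSV); m=cv2.inRange(hsv,(100,130,60),(125,255,255))
r,P=box(im,d,ci); print(r,np.percentile(P[:,2],[5,50,95]))
c=np.array([.561,-.0937]); t=np.radians(-7.44); B=np.array([[np.cos(t),-np.sin(t)],[np.sin(t),np.cos(t)]])
v,u=np.where(d>0); Q=world(np.c_[u,v],d[v,u],ci); L=(Q[:,:2]-c)@B
for n,p in dict(front=(-.077,0),back=(.077,0),left=(0,.057),right=(0,-.057)).items():
    p=np.array(p); e=(p!=0); 
    for off in (-.008,.004):
        q=p+np.sign(p)*off; h=np.where(e,.004,.045); k=(np.abs(L-q)<h).all(1); print(n,off,k.sum(),np.median(Q[k,2]))
cv2.imwrite('pics/end.png',np.hstack([cv2.resize(x[140:320,220:410],None,fx=2,fy=2) for x in (z['im'],im)]))
E
```

```text
time: 11.12
tool_pos: [0.5483, 0.2962, 0.1823]
tool_rot: [-180.0, -0.0, 172.7]
contact_force: [-0.3, 0.0, -0.4]
width: 0.0006
finger_force: 0.0
((0.5584855675697327, -0.09462075680494308), (0.13172614574432373, 0.16854692995548248), 82.4566650390625) [0.06328462 0.0663537  0.06901406]
front -0.008 120 0.06690070763279875
front 0.004 179 0.06501884648008321
back -0.008 112 0.06624572722891134
back 0.004 92 0.06614045753673795
left -0.008 109 0.06651072961491618
left 0.004 113 0.0663410585729749
right -0.008 115 0.06651895463856636
right 0.004 108 0.06634925954034376
```

View pics/end.png

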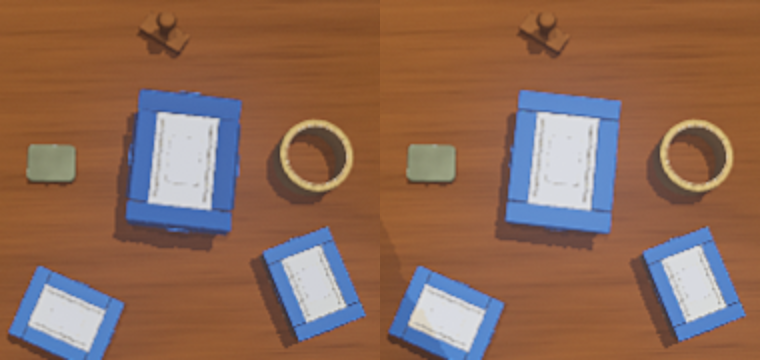

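Before is on the left and after on the right. All four sections are now flat at 66 mm, and the box and the bystanders have not moved noticeably.

```bash
python3 -c "from plant import manip; print(manip.job_done())"
```

```text
the job is handed in; nothing more can be done
None
```

I pressed all four rim sections shut and handed the job in at about 11 s: depth readings show each flat at about 66 mm, the box shifted by about 3 mm at most, and the tin, tape and stamp look unmoved; no verdict came back.

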